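Make up two soda-fountain orders

TASK

Make up the two orders: on the cream tray stand the amber tumbler, the mint-green sugar bowl and the chrome shaker, and on the black tray the green tumbler and the jar with the blue lid. Each stands upright in the middle of a cork pad of its own (any pad of the right tray); set them down, do not drop them or tip them over. Leave the jar with the yellow lid where it stands.

Things in the scene. Friction and masses are not known exactly. Their poses are not given: they have to be found in the camera images.
- tumbler_amber: Thick-walled amber glass tumbler, open at the top, upright: 100 mm tall, outside diameter 58 mm at the foot growing to 66 mm at the rim, wall 5 mm, about 0.22 kg. Origin: centre of its underside; z up; round, so yaw is free.
- tumbler_green: Thick-walled green glass tumbler, otherwise the same: 100 mm tall, outside diameter 58 mm at the foot to 66 mm at the rim, wall 5 mm, about 0.22 kg. Origin: centre of its underside; z up; round, so yaw is free.
- sugar_bowl: Mint-green ceramic sugar bowl with its lid fixed on: body 68 mm in diameter from 16 to 44 mm up (edges rounded), foot 54 mm, small round lid knob reaching 77 mm, about 0.25 kg. Origin: centre of its underside; z up; round, so yaw is free.
- shaker: Chrome shaker, a plain cylinder 52 mm in diameter up to 85 mm, with a domed pierced top reaching 107 mm, about 0.18 kg. Origin: centre of its underside; z up; round, so yaw is free.
- jar_blue: Topping jar with a cream band and a blue lid: body 58 mm in diameter, lid 60 mm in diameter from 62 to 78 mm up, 78 mm tall in all, about 0.24 kg. Origin: centre of its underside; z up; round, so yaw is free.
- jar_yellow: Topping jar like the other but with a yellow lid: 58 mm body, lid 60 mm in diameter, 78 mm tall. Stays where it is. Origin: centre of its underside; z up; round, so yaw is free.
- tray_cream: Cream serving tray, fixed to the counter, 320 mm (its x) by 115 mm (its y), floor top 6 mm above the counter, rim 6 mm wide and 12 mm high. Three round cork pads, 80 mm in diameter, flush with the floor, centres at tray x = -100, 0 and +100 mm, y = 0. Origin: centre of the underside; x along its length, z up; turned up to 0.12 rad.
- tray_black: Black serving tray, fixed to the counter, 220 mm (its x) by 115 mm (its y), floor top 6 mm above the counter, rim 6 mm wide and 12 mm high. Two round cork pads, 80 mm in diameter, flush with the floor, centres at tray x = -50 and +50 mm, y = 0. Origin: centre of the underside; x along its length, z up; turned up to 0.12 rad.
Things that resemble listed ones, but are neither listed nor needed, are in the scene too. Several things look just like the tumbler_amber: the one meant starts farthest from the robot's base.

How it is judged:
At the end, for the whole second after the job is handed in: Each of the five stands upright (0.1 rad) on the floor of its own tray, its axis within 14 mm of a pad centre along each tray axis, released and at rest; the yellow-lidded jar is upright and within 20 mm of where it was ((x of tumbler_amber in the frame of tray_cream between -0.114 and -0.086 m or x of tumbler_amber in the frame of tray_cream between -0.014 and 0.014 m or x of tumbler_amber in the frame of tray_cream between 0.086 and 0.114 m) and y of tumbler_amber in the frame of tray_cream between -0.014 and 0.014 m and z of tumbler_amber in the frame of tray_cream between 0 and 0.011 m and angle between each of tumbler_amber, sugar_bowl, shaker, tumbler_green, jar_blue, jar_yellow's own z axis and vertical below 0.1 rad and linear speed of each of tumbler_amber, sugar_bowl, shaker, tumbler_green, jar_blue below 0.02 m/s and angular speed of each of tumbler_amber, sugar_bowl, shaker, tumbler_green, jar_blue below 0.2 rad/s and contact force between each of tumbler_amber, sugar_bowl, shaker, tumbler_green, jar_blue and the fingers below 0.1 N and (x of sugar_bowl in the frame of tray_cream between -0.114 and -0.086 m or x of sugar_bowl in the frame of tray_cream between -0.014 and 0.014 m or x of sugar_bowl in the frame of tray_cream between 0.086 and 0.114 m) and y of sugar_bowl in the frame of tray_cream between -0.014 and 0.014 m and z of sugar_bowl in the frame of tray_cream between 0 and 0.011 m and (x of shaker in the frame of tray_cream between -0.114 and -0.086 m or x of shaker in the frame of tray_cream between -0.014 and 0.014 m or x of shaker in the frame of tray_cream between 0.086 and 0.114 m) and y of shaker in the frame of tray_cream between -0.014 and 0.014 m and z of shaker in the frame of tray_cream between 0 and 0.011 m and (x of tumbler_green in the frame of tray_black between -0.064 and -0.036 m or x of tumbler_green in the frame of tray_black between 0.036 and 0.064 m) and y of tumbler_green in the frame of tray_black between -0.014 and 0.014 m and z of tumbler_green in the frame of tray_black between 0 and 0.011 m and (x of jar_blue in the frame of tray_black between -0.064 and -0.036 m or x of jar_blue in the frame of tray_black between 0.036 and 0.064 m) and y of jar_blue in the frame of tray_black between -0.014 and 0.014 m and z of jar_blue in the frame of tray_black between 0 and 0.011 m and distance of jar_yellow from where it was at the start of the episode below 0.02 m); the robot touches nothing.
It fails at once if one of the five things is dropped (in free fall with its underside more than 30 mm above the counter) ((height (world z) of tumbler_amber above 0.03 m and contact force between tumbler_amber and anything else below 0.05 N) or (height (world z) of tumbler_green above 0.03 m and contact force between tumbler_green and anything else below 0.05 N) or (height (world z) of sugar_bowl above 0.03 m and contact force between sugar_bowl and anything else below 0.05 N) or (height (world z) of shaker above 0.03 m and contact force between shaker and anything else below 0.05 N) or (height (world z) of jar_blue above 0.03 m and contact force between jar_blue and anything else below 0.05 N)).
It fails at once if one of the five things is tipped over (more than 0.8 rad) (angle between any of tumbler_amber, tumbler_green, sugar_bowl, shaker, jar_blue's own z axis and vertical above 0.8 rad).
It fails at once if the yellow-lidded jar is shifted by more than 20 mm (distance of jar_yellow from where it was at the start of the episode above 0.02 m).
It also fails if it takes over 136 s, if anything falls off the work surface, if the arm or the gripper's body presses on something with over 40 N, if the wrist force passes 120 N, or if a joint passes its speed limit or range.

ROBOT

A 6-joint arm with a two-finger parallel gripper is mounted at the origin on the work surface. World frame = base frame: x ahead of the robot, y to its left, z up, the work surface at z = 0. Lengths are in m, angles in rad, forces in N, time in s.
With the tool pointing down it reaches from about 0.3 to 0.775 m from the base axis. Payload 14.6 kg.
Tool frame: the origin (TCP) lies at the centre of the arm's flange, where the gripper is bolted on; the fingertips stand 199 mm ahead of it and the grasp point (between the pads) lies bot.tcp_to_grasp ahead of it (bot.tcp_to_grasp is the distance from the TCP to the grasp point, in m); z points along the fingers, y is the line along which they close (so a half turn about z gives the same grasp; the last joint's range is limited). The gripper opens to 94 mm and grips with 3 to 60 N. Pads are 16 mm wide; open, the fingers measure 119 mm over their backs; the gripper's body (75 mm by 177 mm) begins 78 mm behind the grasp point.
Start: joints at [-1.28, 0.3, 1.521, -0, 1.321, -0.067], TCP at [0.193, -0.515, 0.405] pointing down, gripper open.
Joint ranges: [-3.03, 3.03], [-0.79, 2.21], [0.23, 2.52], [-1.04, 4.18], [0, 3.07], [-2.55, 2.55]. Speed limits (rad/s): [2.22, 2.22, 2.57, 3.14, 3.14, 3.14].

INTERFACE

Orientations are given as a unit quaternion [x, y, z, w].
In Python, from station import bot, status, viewer gives the robot as it stands. The module is installed in compiled form; this text tells all that it offers. Calls block until the motion is done:
- bot.movep(position, orientation): joint-space move of the TCP to a pose.
- bot.move_l(position, rot=None, vel=0.15): straight line of the TCP; rot=None keeps the orientation; vel is the mean speed in m/s.
- bot.move_joints(angles): joint-space move.
- bot.set_gripper(opening): finger opening in m; the grip force is fixed at half the most; returns when the fingers have stopped.
- bot.hold(seconds).
- bot.solve_ik(position, orientation): joint angles nearest the present ones, or None.
- status.get_state(): the state.
- viewer.grab_frame(name): name is "side" or "top"; returns a dict with "image" (384x512x3 uint8, red, green, blue), "mtx" (3x3 intrinsics, pixels), "origin" and "attitude" of the camera in the world. Camera axes: x right, y down, z forward; pixel columns grow to the right and rows downward; lengths in m; the calibration is good to about 2 mm. A picture is of the moment at which its call begins. There is no depth.
A pose or a line that the arm cannot do raises bot.IKError and nothing moves.
- bot.hand_in(): hands the job in; it is judged then, once.
The state is a dict: "t": time; "qpos": joint angles; "dq": joint speeds; "tau": joint torques, N m; "position": TCP position; "tcp_rot": TCP orientation; "ft_force": force on the tool from outside, world axes, zero at the start; "ft_torque": the same for the moment, N m; "gripper_width": finger opening in m; "finger_force": force on a finger pad.
Only numpy, scipy, OpenCV 4.12 (cv2) and the standard library are available. Lean on these libraries where they do the work, as an engineer would, in place of code of your own. Each camera call takes 0.05 s, during which the arm holds its last target. There are 200 camera calls.

## Working session

There is one attempt and no reset: what is moved stays moved. The work goes in short steps, each a Python script; the robot and the scene stay as the last script left them, time stands still between calls to the robot, and variables do not carry over. Pictures are saved under pics/ and viewed, at most 14 in all, crops included, and the job is handed in when it is done.

```bash
mkdir -p pics; python3 - <<'E'
from station import bot,status,viewer
import cv2,numpy as np
print(bot.tcp_to_grasp,status.get_state())
for n in("top","side"):
    f=viewer.grab_frame(n); cv2.imwrite(f"pics/{n}0.png",f["image"][:,:,::-1]); np.savez(f"{n}0.npz",**f)
    print(n,f["mtx"],f["origin"],f["attitude"])
E
```

```text
0.1804 {'t': 0.0, 'qpos': array([-1.27956256e+00,  3.00501703e-01,  1.52158420e+00, -4.08382063e-05,
        1.32072410e+00, -6.65985200e-02]), 'dq': array([-0.00165299,  0.00201248, -0.00189884, -0.00142372, -0.00037799,
        0.00074222]), 'tau': array([-4.16173192e-03, -5.31815994e+01, -3.52737272e+01,  7.07099866e-02,
        2.45191134e-02, -9.99170879e-05]), 'position': array([ 0.19262137, -0.51513524,  0.40406809]), 'tcp_rot': array([ 9.84036073e-01,  1.77968075e-01, -8.78775661e-05, -6.02623081e-04]), 'ft_force': array([ 0.65434521,  0.19742889, -0.62270084]), 'ft_torque': array([ 0.01203756,  0.0136302 , -0.0093796 ]), 'finger_force': 0.0, 'gripper_width': 0.09390062125223023}
top [[380.18232556   0.         251.8900228 ]
 [  0.         380.18232556 199.20034378]
 [  0.           0.           1.        ]] [ 0.42008185 -0.01437803  1.23125362] [ 0.70947406 -0.70353288  0.016046   -0.03782293]
side [[479.15764803   0.         251.27147526]
 [  0.         479.15764803 189.55049564]
 [  0.           0.           1.        ]] [0.2620947  1.23567741 0.81667436] [-0.09546084  0.87158635 -0.47877208  0.0447411 ]
```

View pics/top0.png

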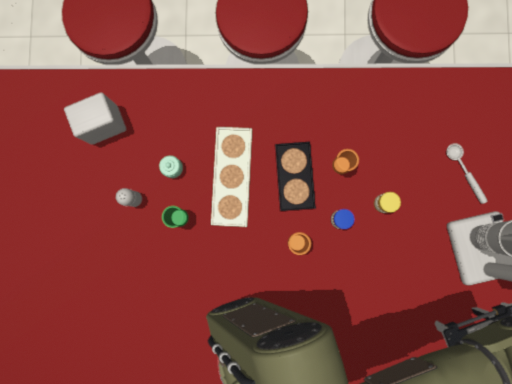

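View pics/side0.png

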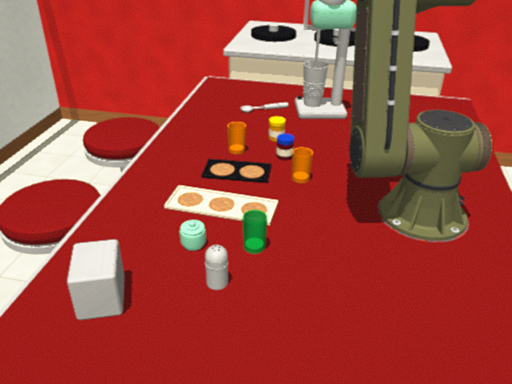

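```bash
python3 - <<'E'
import cv2
t=cv2.imread("pics/top0.png");s=cv2.imread("pics/side0.png")
cv2.imwrite("pics/tc.png",cv2.resize(t[120:260,105:410][:, :],None,fx=2.6,fy=2.6,interpolation=cv2.INTER_CUBIC))
cv2.imwrite("pics/sc.png",cv2.resize(s[110:300,155:325],None,fx=3.1,fy=3.1,interpolation=cv2.INTER_CUBIC))
E
```

```text
(no output)
```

View pics/tc.png

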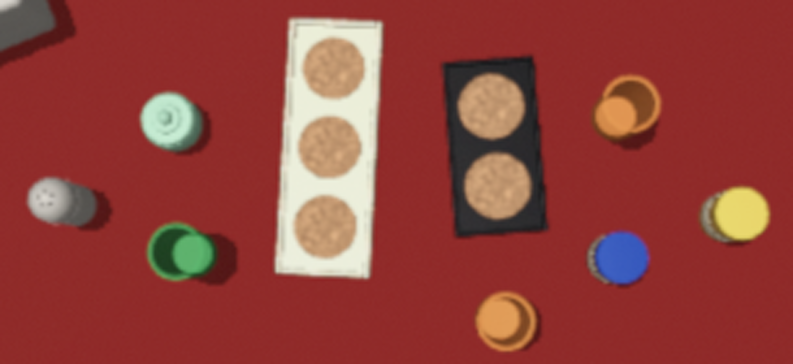

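View pics/sc.png

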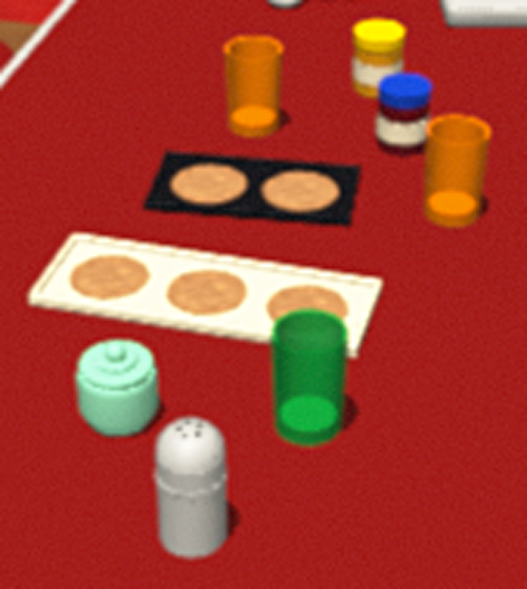

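The top view shows the cream tray at about (232,177), the black one at (295,176), and amber tumblers with rims at (348,160) and (300,244). The former is farther from the base. Also visible are green (175,217), bowl (170,166), shaker (124,197), blue (344,219) and yellow (390,202). The side view shows the same objects: amber rim near (237,125), green rim (255,214), bowl knob (193,222), shaker top (216,248), blue lid (286,137).

```bash
cat > geo.py <<'E'
import numpy as np,cv2
from scipy.spatial.transform import Rotation as R
F={n:dict(np.load(n+"0.npz")) for n in("top","side")}
def ray(n,p,F=F):
    f=F[n];d=np.linalg.inv(f["mtx"])@[p[0],p[1],1];d=R.from_quat(f["attitude"]).apply(d);return f["origin"],d/np.linalg.norm(d)
def plane(n,p,z,F=F):
    o,d=ray(n,p,F);return o+d*(z-o[2])/d[2]
def tri(a,b,F=F):
    (o1,d1),(o2,d2)=ray("top",a,F),ray("side",b,F)
    s,t=np.linalg.lstsq(np.c_[d1,-d2],o2-o1,rcond=None)[0]
    p,q=o1+s*d1,o2+t*d2;return (p+q)/2,np.linalg.norm(p-q)
T=lambda x,y:(np.array([x,y])+.5)/2.6-.5+[105,120]
S=lambda x,y:(np.array([x,y])+.5)/3.1-.5+[155,110]
E
python3 - <<'E'
from geo import *
P={"amber":((632,104),(253.5,46)),"ambernear":((507,321),(458,126)),"green":((177,251),(309.5,322)),"blue":((622,258),(405,84)),"yellow":((741,214),(380,30)),
"bowlknob":((166,118),(117,347)),"shaker":((46,199),(190,427)),"k1":((491,106),(209,184)),"k2":((497,185),(301,190)),"c1":((334,68),(109,277)),"c2":((330,147),(206,292)),"c3":((325,227),(307,307))}
for k,(a,b) in P.items():
    p,e=tri(T(*a),S(*b));print(k,p.round(4),"gap",round(e,4),"r",np.hypot(*p[:2]).round(3))
# refined top-view: pads by mask, circles by outer-half contour
im=F["top"]["image"];hsv=cv2.cvtColor(im,cv2.COLOR_RGB2HSV)
bg=((hsv[...,0]<6)|(hsv[...,0]>172))&(hsv[...,1]>150)
nad=F["top"]["origin"]
def proj(p):
    f=F["top"];c=R.from_quat(f["attitude"]).inv().apply(np.array(p)-f["origin"]);c=f["mtx"]@c;return c[:2]/c[2]
n0=proj([nad[0],nad[1]+1e-6,0])
hr={"amber":(.1,.033),"green":(.1,.033),"blue":(.078,.03),"yellow":(.078,.03),"bowlknob":(.03,.034),"shaker":(.085,.026)}
H,Sx,V=[hsv[...,i].astype(int) for i in range(3)]
M={"amber":(H>=8)&(H<25)&(Sx>120)&(V>85),"green":(H>45)&(H<80)&(Sx>100),"blue":(H>100)&(H<130)&(Sx>100),"yellow":(H>22)&(H<35)&(Sx>80)&(V>150),"bowlknob":(H>60)&(H<90)&(Sx<110)&(Sx>25)&(V>80),"shaker":(Sx<60)&(V>60)}
for k,(z,r) in hr.items():
    c=T(*P[k][0]);w=np.zeros(bg.shape,bool);x,y=c.astype(int);w[y-16:y+17,x-16:x+17]=1
    m=(M[k]&w).astype(np.uint8)
    cs,_=cv2.findContours(cv2.resize(m*255,None,fx=4,fy=4,interpolation=cv2.INTER_LINEAR)//128,cv2.RETR_EXTERNAL,cv2.CHAIN_APPROX_NONE)
    ct=(max(cs,key=cv2.contourArea)[:,0,:]+.5)/4-.5
    u=(c-n0)/np.linalg.norm(c-n0)
    h=ct[((ct-c)@u)>0]
    A=np.c_[2*h,np.ones(len(h))];s=np.linalg.lstsq(A,(h**2).sum(1),rcond=None)[0];rad=np.sqrt(s[2]+s[0]**2+s[1]**2)
    print(k,"pix",s[:2].round(1),"hand",c.round(1),"r_mm",(rad*(nad[2]-z)/380.18*1e3).round(1),"want",r*1e3,"xy",plane("top",s[:2],z).round(4))
m=((H>5)&(H<20)&(Sx>60)&(Sx<175)&(V>110)).astype(np.uint8)
nn,l,st,ce=cv2.connectedComponentsWithStats(m)
for i in range(1,nn):
    if 200<st[i,4]<700: print("pad",ce[i].round(2),st[i,4],plane("top",ce[i],.006).round(4))
E
```

```text
amber [ 0.6263 -0.2636  0.1037] gap 0.0004 r 0.679
ambernear [ 0.3771 -0.1208  0.1057] gap 0.0011 r 0.396
green [0.4535 0.2556 0.1077] gap 0.0004 r 0.521
blue [ 0.4505 -0.2556  0.0803] gap 0.0001 r 0.518
yellow [ 0.502  -0.3925  0.0805] gap 0.0007 r 0.637
bowlknob [0.6127 0.281  0.0738] gap 0.0005 r 0.674
shaker [0.5122 0.409  0.1085] gap 0.0009 r 0.655
k1 [ 0.6399 -0.1102  0.0079] gap 0.001 r 0.649
k2 [ 0.5401 -0.1177  0.0097] gap 0.0022 r 0.553
c1 [0.6879 0.0868 0.007 ] gap 0.0001 r 0.693
c2 [0.5882 0.0905 0.0072] gap 0.0007 r 0.595
c3 [0.4876 0.0952 0.0087] gap 0.0002 r 0.497
amber pix [347.  159.9] hand [347.8 159.7] r_mm 34.6 want 33.0 xy [ 0.626  -0.2621  0.1   ]
green pix [172.3 216.4] hand [172.8 216.2] r_mm 31.3 want 33.0 xy [0.4531 0.2589 0.1   ]
blue pix [343.7 218.9] hand [343.9 218.9] r_mm 29.7 want 30.0 xy [ 0.4505 -0.2554  0.078 ]
yellow pix [389.9 202.1] hand [389.7 202. ] r_mm 29.0 want 30.0 xy [ 0.5024 -0.3939  0.078 ]
bowlknob pix [169.4 166.1] hand [168.5 165.1] r_mm 31.3 want 34.0 xy [0.6165 0.2892 0.03  ]
shaker pix [123.2 196.3] hand [122.4 196.2] r_mm 23.2 want 26.0 xy [0.5135 0.4154 0.085 ]
pad [232.93 145.83] 429 [0.6883 0.0876 0.006 ]
pad [293.46 160.45] 511 [ 0.6407 -0.11    0.006 ]
pad [344.25 162.04] 265 [ 0.6362 -0.2738  0.006 ]
pad [231.28 176.05] 441 [0.5886 0.0917 0.006 ]
pad [295.96 191.02] 517 [ 0.541  -0.1182  0.006 ]
pad [229.67 206.67] 448 [0.4888 0.0955 0.006 ]
pad [298.04 242.68] 314 [ 0.3753 -0.125   0.006 ]
```

Heights come out as expected: rims about 0.104, lids 0.080, pads 0.007–0.009, pad spacing 100 mm. I'll start with the sugar bowl.

```bash
cat > act.py <<'E'
from station import bot,status,viewer
import numpy as np,cv2
G=bot.tcp_to_grasp
q=lambda a:[np.cos(a/2),np.sin(a/2),0,0]
def pp(pick,place,g,yaw,yawpick=None):
    yp=yaw if yawpick is None else yawpick
    P=lambda xy,z:[xy[0],xy[1],z+G]
    hi=g+.15
    print("ik",[bot.solve_ik(P(c,z),q(a)) is not None for c,z,a in((pick,hi,yp),(pick,g,yp),(place,hi,yaw),(place,g,yaw))])
    bot.set_gripper(.094); bot.movep(P(pick,hi),q(yp)); bot.move_l(P(pick,g),vel=.12)
    bot.set_gripper(0); s=status.get_state(); print("grip w",s["gripper_width"],"F",s["finger_force"])
    if s["gripper_width"]<.04: raise SystemExit("missed")
    bot.move_l(P(pick,hi),vel=.1); s=status.get_state(); print("lift w",s["gripper_width"],"fz",s["ft_force"][2])
    bot.movep(P(place,hi),q(yaw)); bot.move_l(P(place,g+.03),vel=.12)
    f0=status.get_state()["ft_force"][2]
    bot.move_l(P(place,g+.0075),vel=.04); s=status.get_state(); print("down fz",f0,s["ft_force"][2],"pos",s["position"])
    bot.hold(.2); bot.set_gripper(.094); bot.hold(.2); bot.move_l(P(place,hi),vel=.15)
    print("t",status.get_state()["t"])
E
cat > snap.py <<'E'
import sys,cv2,numpy as np
from station import viewer
for n in("top","side"):
    f=viewer.grab_frame(n);np.savez(f"{n}{sys.argv[1]}.npz",**f);cv2.imwrite(f"pics/{n}{sys.argv[1]}.png",f["image"][:,:,::-1])
E
python3 - <<'E'
from act import *
pp((.613,.2815),(.6881,.0872),.032,-.04)
E
python3 snap.py 1
```

```text
ik [True, True, True, True]
grip w 0.06784667460784853 F 30.00038355588913
lift w 0.06808347282460415 fz -1.6419727492487075
down fz -1.944968582097225 -2.9098176585652116 pos [0.68814521 0.08719488 0.21990976]
t 11.8583
```

View pics/side1.png

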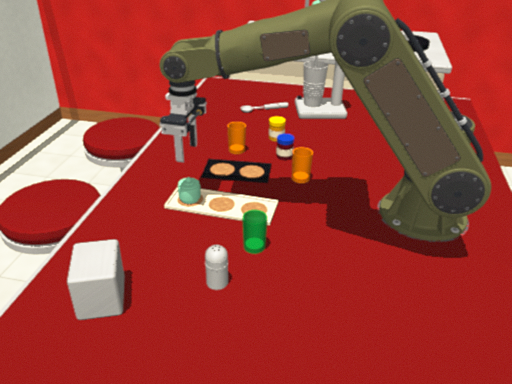

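The bowl stands on the far cream pad at (190,192) in the side view. Next are amber and shaker.

```bash
python3 - <<'E'
from act import *
pp((.626,-.263),(.5885,.0912),.055,-.04)
pp((.512,.4095),(.4885,.0955),.055,-.04)
E
python3 snap.py 2
```

```text
ik [True, True, True, True]
grip w 0.06598074304607841 F 30.00013484532019
lift w 0.06570753808869047 fz -2.384164064771803
down fz -1.2969976680083077 -2.0112427042857046 pos [0.58857425 0.09121915 0.24296975]
t 22.4583
ik [True, True, True, True]
grip w 0.05187078770616847 F 29.999859181243664
lift w 0.0515079408936604 fz -2.9251750060975876
down fz -1.7825250963101407 -1.5215392089473287 pos [0.48855967 0.09549378 0.24293138]
t 33.0583
```

View pics/side2.png

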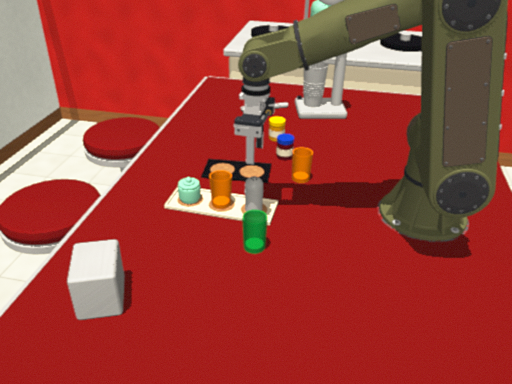

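Amber (221,189) and shaker (254,194) stand upright on the cream tray. Next are green and blue.

```bash
python3 - <<'E'
from act import *
pp((.4535,.257),(.6405,-.110),.055,.08)
pp((.4505,-.2555),(.5408,-.118),.035,.08)
bot.move_joints([-1.28,.3,1.521,0,1.321,-.067])
E
python3 snap.py 3; python3 - <<'E'
import cv2
t=cv2.imread("pics/top3.png");s=cv2.imread("pics/side3.png")
a=cv2.resize(t[120:260,105:410][:, :],None,fx=2.6,fy=2.6,interpolation=cv2.INTER_CUBIC)
cv2.imwrite("pics/tc3.png",a);cv2.imwrite("pics/sc3.png",cv2.resize(s[110:300,155:325],None,fx=3.1,fy=3.1,interpolation=cv2.INTER_CUBIC))
E
```

```text
ik [True, True, True, True]
grip w 0.06599144764266121 F 30.000031199888326
lift w 0.06578208728330341 fz -2.054895588976957
down fz -1.9280454552299746 -2.1879817020409087 pos [ 0.64055682 -0.11000273  0.24295082]
t 43.2
ik [True, True, True, True]
grip w 0.059577607733525204 F 30.000091195106506
lift w 0.059762027785024506 fz -3.0283206253961787
down fz -1.7752841646937836 -2.508129798854693 pos [ 0.54087182 -0.11800506  0.22294943]
t 52.8167
```

View pics/tc3.png

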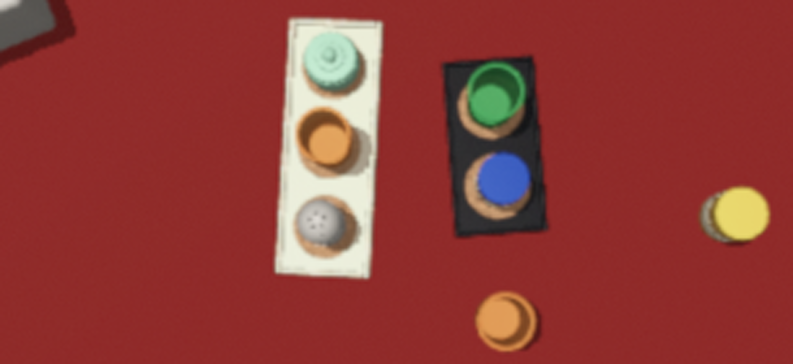

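View pics/sc3.png

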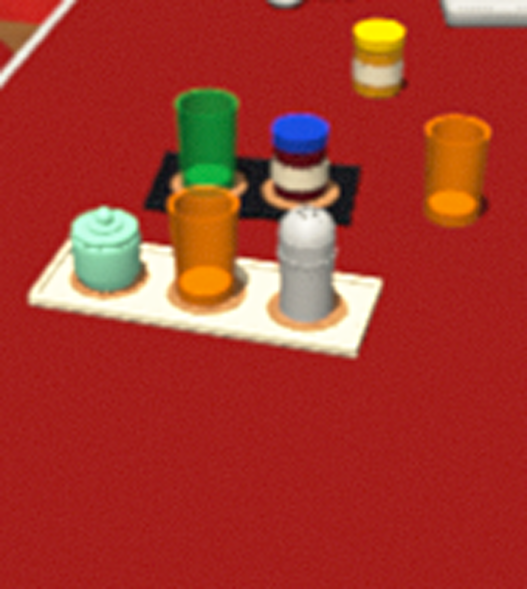

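All five stand upright on their pads, and the yellow jar has not moved (741,214). I'll check the axes numerically before handing in.

```bash
python3 - <<'E'
from geo import *
from scipy.spatial.transform import Rotation
P={"bowl":((329,55),(105,215),(.6881,.0872),-.04),"amber":((324,134),(204,200),(.5885,.0912),-.04),"shaker":((320,219),(307,213),(.4885,.0955),-.04),"green":((497,94),(207,102),(.6405,-.11),.08),"blue":((504,180),(300,126),(.5408,-.118),.08)}
for k,(a,b,c,y) in P.items():
    p,e=tri(T(*a),S(*b));d=p[:2]-c;print(k,p.round(4),"gap",round(e,4),"off mm",(np.array([[np.cos(y),np.sin(y)],[-np.sin(y),np.cos(y)]])@d*1e3).round(1))
E
```

```text
bowl [0.6878 0.087  0.0783] gap 0.0004 off mm [-0.3 -0.2]
amber [0.5888 0.0888 0.1096] gap 0.0 off mm [ 0.4 -2.4]
shaker [0.4906 0.0918 0.1109] gap 0.0008 off mm [ 2.2 -3.6]
green [ 0.6377 -0.1089  0.1076] gap 0.0028 off mm [-2.7  1.3]
blue [ 0.5405 -0.119   0.0863] gap 0.0019 off mm [-0.4 -1. ]
```

```bash
python3 -c "
from station import bot
print(bot.hand_in())"
```

```text
the job is handed in; nothing more can be done
None
```

I handed the job in: all five items stand upright within about 4 mm of their pad centres, measured from both cameras, the yellow-lidded jar shows no movement in the pictures, and the last placement finished at 53 s of the 136 s allowed; the hand-in returned no verdict.

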